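# Shut and lock the filter cover of a studio fume extractor

### The arm

A 7-joint arm with a two-finger parallel gripper is mounted at the origin on the work surface. World frame = base frame: x ahead of the robot, y to its left, z up, the work surface at z = 0. Lengths are in mm, angles in degrees, forces in N, time in s.
With the tool pointing down it reaches from about 425 to 1025 mm from the base axis. Payload 3.6 kg.
Tool frame: the origin (TCP) lies at the very end of the fingers, on their centre line; the grasp point (between the pads) lies pinch_z behind it (pinch_z is the distance from the TCP to the grasp point, in mm); y points along the fingers, z is the direction in which the jaws open and shut, and the axes are right-handed (so a half turn about y gives the same grasp; the last joint's range is limited). The gripper opens to 85 mm and grips with 20 to 120 N. Pads are 22 mm wide; open, the fingers measure 114 mm over their backs; the gripper's body (76 mm by 85 mm) begins 54 mm behind the grasp point. The pads swing forward as they close: fully open they stand 13 mm farther back than shut.
Start: joints at [-80.587, 33.873, 2.773, 92.16, -1.908, 54.013, -1.931], TCP at [184.837, 701.046, 231.302] pointing down, gripper open.
Joint ranges: [-153.93, 153.93], [-27.13, 128.08], [-72.61, 78.16], [10.71, 143.7], [-87.88, 267.88], [4.46, 118.87], [-176.78, 176.78]. Speed limits (degrees/s): [147.25, 147.25, 180, 180, 180, 180, 180].

### API

Orientations are given as a 3x3 rotation matrix whose columns are the frame's x, y, z axes.
In Python, from station import * gives the robot as it stands.
- The arm moves only by the tool step_arm, never from a script. Its argument "increments" is a list of rows, each a list of 5 numbers: the shift along the tool's x, y, z in m, then the turn about the tool's y in rad, then the gripper command: -1 is shut, 1 is fully open, values between are in proportion. A call has 1 to 20 rows; each row shifts and turns the pose as measured when the row begins, along the tool's axes as they then stand; what a row does not reach is not made up. A row lasts 1/12 s, in which the tool goes at most 41.7 mm and 7.16 degrees, less where a joint would pass 70% of its speed; a pose out of reach is approached as far as the arm can. A call is refused whole if a number of a shift passes 0.0417 or a number of a turn 0.125, either way. A call with a gripper value outside its range is refused whole. The fingers move at their own pace and stop on an object; "squeeze" is the grip in N (left out, the last holds). Time passes only in rows, so rows that do not move let the fingers close. It gives the time, the measured TCP pose, the force and the opening at its end, in the units of the state.
- get_obs(): the state, without advancing time (a new reading comes with each control period).
- get_image(name): name is "side" or "top"; returns the picture (420x560x3 uint8, red, green, blue); there is no depth.
- camera_info(name): a dict with "fx", "fy", "cx", "cy" (pixels), "R" (3x3) and "t" (3): a world point X has camera coordinates R X + t. Camera axes: x right, y down, z forward; pixel columns grow to the right and rows downward; lengths in mm; the calibration is good to about 2 mm. A picture is of the moment at which its call begins. camera_info takes no time and is no camera call.
- job_done(): hands the job in, once; it reports no verdict.
Trained networks look in the newest picture that a camera, given by its name, has taken for a name from the list of things; names that differ only in an ending like _2 or _b are one class to them, and where a whole thing is asked for, a point or a joint stands for the part that bears it (a point fixed in the world has none). Each returns a list of dicts, best first, with "confidence" (0 to 1); they miss things now and then, are a little off and sometimes report something else, mostly with a low value. They report only what shows in the picture. A call takes as long as a camera call.
- look_for(camera, query): "point" ([column, row] in pixels, amid what is visible of it).
- mark_of(camera, query): "point" ([column, row] in pixels: a listed point, or the origin of a listed thing).
The state is a dict: "t": time; "qpos": joint angles; "joint_velocities": joint speeds; "joint_torque": joint torques, N m; "position": TCP position; "tool_rot": TCP orientation; "contact_force": force on the tool from outside, world axes, zero at the start; "wrist_torque": the same for the moment, N m; "grip_width": finger opening in mm.
Only numpy, scipy, OpenCV 4.12 (cv2) and the standard library are available. Lean on these libraries where they do the work, as an engineer would, in place of code of your own. Each camera call takes 0.05 s, during which the arm holds its last target.

### The job

The filter has been changed in the fume extractor on the painting table: push its hinged filter cover down until it is fully shut, then set a fingertip in the slot of the cover's quarter-turn fastener and turn it clockwise (seen from above) a quarter turn to its stop, so that the cover is locked. Do it all by pushing with the fingertips: do not grip the fastener's head or open the cover further, leave the brushes, paint tubes, tape and other things where they are, and take the hand away at the end.

Things in the scene. Friction and masses are not known exactly. Their poses are not given: they have to be found in the camera images.
- extractor: Fixed bench-top fume extractor, white steel box 260 mm deep (its x, -130..130), 360 mm wide (its y, -180..180), top 180 mm above the table. Origin: on the table under the box's centre; x points to its back (hinge side), y to its left, z up. The hinged cover lies over y -176..76 of the top; y 80..180 is a fixed deck with the tape roll on its front part.
- duct (a point): Foot of a fixed grey duct on the deck's back part, extractor frame (75, 130, 180) mm. The duct is 53 mm thick, rises to 345 mm above the table and bends outwards over the box's left side, with a black hood out to y 295. Keep clear of it.
- cover (a joint): Angle of the filter cover about its rear hinge, rad: 0 shut, positive with the front edge raised (starts 0.18 to 0.42). Flat grey steel plate 240 mm (hinge to front edge) x 252 mm wide x 8 mm, about 0.55 kg, on a stiff friction hinge: it stays where it is left and needs about 1 to 4 N down on its front part. Shut, its upper face is level, 190 mm above the table.
- cover_hinge (a point): Middle of the cover's hinge line, on its underside: extractor frame (110, -50, 182) mm. Axes are the cover's: x points from front edge to hinge, y along the hinge, z out of the upper face.
- cover_right (a point): Point on the cover's upper face, on bare plate 85 mm to the right of the fastener's axis and 185 mm from the hinge line: a good place to push it down. With the cover shut at extractor frame (-75, -135, 190) mm.
- cover_left (a point): The like point 85 mm to the left of the fastener's axis; with the cover shut at extractor frame (-75, 35, 190) mm.
- fastener (a joint): Turn of the cam fastener, rad, clockwise seen from above: 0 unlocked stop, 1.571 locked stop (starts 0 to 0.25). It stays where it is left; friction about 0.12 N m (5 N at 25 mm from the axis). At 0 the slot runs along the hinge line (extractor's y), at 1.571 from front to back (extractor's x). Its steel tongue below catches under the box's front rim; it can do so only with the cover shut.
- slot (a point): On the fastener's axis, at the slot's floor, 4 mm above the cover's face; cover shut: extractor frame (-75, -50, 194) mm. Head: black disc 92 mm across, 18 mm high above the cover, cut clean across through its centre by a straight open-ended slot 36 mm wide, 14 mm deep, about 80 mm long, with upright walls. x along the slot (at 0 to the extractor's -y, at 1.571 to its -x), z out of the cover.
- brush_jar: Glass jar of paint brushes, 76 mm across, jar 102 mm high, brushes to 270 mm, loose, stands left of the extractor. Origin under its centre.
- brush_can: Steel can of paint brushes, 74 mm across, can 110 mm high, brushes to 240 mm, loose, stands left of the extractor. Origin under its centre.
- tube_a: Metal paint tube with white cap, lying, 115 x 38 x 25 mm, loose, right of the extractor. Origin under its middle.
- tube_b: Metal paint tube with black cap, lying, 115 x 38 x 25 mm, loose, right of the extractor. Origin under its middle.
- tape_roll: Roll of masking tape, 72 mm across, 24 mm high, loose, lies on the extractor's deck left of the cover. Origin under its centre.
- palette_knife: Palette knife with wooden handle, 205 mm long, 14 mm high, loose, lies right of the extractor. Origin under its middle.
- medium_bottle: Brown glass bottle, 52 mm across, 135 mm high, loose, stands right of the extractor near its front. Origin under its centre.

How it is judged (in metres and radians):
On the way, in this order (a step that is already met when the one before it is completed fails the run):
1. the cover is fully shut with the fastener still unlocked (value of joint cover below 0.02 rad and value of joint fastener below 0.45 rad), for 0.1 s.
2. the fastener is being turned by a finger against a wall of its slot, the cover shut (value of joint cover below 0.03 rad and value of joint fastener between 0.5 and 1.35 rad and (contact force between the fingers and fastener_c0 above 0.5 N or contact force between the fingers and fastener_c1 above 0.5 N)).
3. the fastener is turned home and the cover is locked (value of joint cover below 0.02 rad and value of joint fastener above 1.42 rad), for 0.2 s.
At the end, for the whole second after the job is handed in: The cover is shut (within 0.02 rad), the fastener stands within 0.15 rad of its locked stop (over 1.42 rad), both are at rest, the loose things are within 20 mm of where they stood, and the robot touches nothing (all of step 3 and velocity of joint fastener between -0.05 and 0.05 rad/s and velocity of joint cover between -0.05 and 0.05 rad/s and distance of each of brush_jar, brush_can, tube_a, tube_b, tape_roll, palette_knife, medium_bottle from where it was at the start of the episode below 0.02 m).
It fails at once if the cover is lifted open further (past 0.6 rad) (value of joint cover above 0.6 rad).
It fails at once if the fastener's head is gripped from outside to turn it (over 10 N on the outside of the head) (value of joint fastener between 0.5 and 1.35 rad and (contact force between the fingers and fastener_c2 above 10 N or contact force between the fingers and fastener_c3 above 10 N)).
It fails at once if a loose thing is shifted, lifted or knocked over (moved over 25 mm) (distance of any of brush_jar, brush_can, tube_a, tube_b, tape_roll, palette_knife, medium_bottle from where it was at the start of the episode above 0.025 m).
It also fails if it takes over 45 s, if anything falls off the work surface, if the arm or the gripper's body presses on something with over 40 N, if the wrist force passes 120 N, or if a joint passes its speed limit or range.

## Working session

There is one attempt and no reset: what is moved stays moved. The work goes in short steps, Python scripts to look and compute and a tool call to move; the robot and the scene stay as the last step left them, time stands still between calls to the robot, and variables do not carry over. Pictures are saved under pics/ and viewed, and the job is handed in when it is done.

Besides the shell and the picture viewer there is one more tool, called after ">>>" as name(argument=value, ...) on one line, values as JSON. step_arm: Moves the arm, as the interface text tells. Its arguments: {"type":"object","properties":{"increments":{"type":"array"},"squeeze":{"type":"number"}},"required":["increments"]}

```bash
mkdir -p pics; ls
python3 - <<'E'
from station import *
import cv2,json
o=get_obs();print({k:(v if not hasattr(v,'tolist') else v.tolist()) for k,v in o.items()})
for c in ("side","top"):
    im=get_image(c);cv2.imwrite(f"pics/{c}0.png",im[:,:,::-1]);print(c,camera_info(c))
    for q in ("slot","cover_hinge","cover_right","cover_left","duct","extractor"):
        r=mark_of(c,q);print(c,q,[(x["point"],round(x["confidence"],2)) for x in r[:2]])
E
```

```text
pics
{'t': 0.0, 'qpos': [-80.58673649037523, 33.926508226911444, 2.7657492570778373, 92.23719369273877, -1.9081997347421564, 54.01232877468974, -1.9292447619758883], 'joint_velocities': [0.04158271242413295, 0.05599231304049908, -0.08645766373501274, -0.04972674971507287, -0.03627397086641218, 0.01450572236748617, -0.0017828525109866487], 'joint_torque': [0.0005620701267616823, -54.869645833969116, 1.546492539346218, -19.81120526790619, 0.009363783756271005, 0.008926601149141788, 2.9241219579034805e-06], 'position': [184.59858974950626, 700.2401558342493, 230.12524545168984], 'tool_rot': [[0.966988136029689, -0.0004719068764197779, 0.2548209608366774], [-0.254821374494547, -0.0022184825521275125, 0.9669855973259762], [0.00010898870275549852, -0.9999974278162248, -0.0022654982667788606]], 'contact_force': [-0.49363863522541007, -0.640972496976821, 1.2214499163048387], 'wrist_torque': [0.0021703504314606226, 0.027385769263281127, 0.003465779098032957], 'grip_width': 85.23061208941971}
side {'fx': 412.5086205438093, 'fy': 412.5086205438093, 'cx': 284.9995134854717, 'cy': 211.63159656989
[... 320 characters left out ...]
55.2], 0.97), ([318.2, 256.7], 0.52)]
side cover_left [([297.4, 219.0], 0.97)]
side duct [([297.6, 180.1], 0.97)]
side extractor [([264.7, 211.3], 0.72), ([316.2, 256.6], 0.69)]
top {'fx': 539.2857155777111, 'fy': 539.2857155777111, 'cx': 279.78319588042206, 'cy': 205.47490756270895, 'R': array([[-0.02537526, -0.99961028,  0.01163533],
       [-0.98407493,  0.02292914, -0.17626909],
       [ 0.1759336 , -0.01592291, -0.98427325]]), 't': array([  47.72629002,  601.34815481, 1386.93625339])}
top slot [([351.2, 209.2], 0.9)]
top cover_hinge [([332.8, 147.6], 0.55)]
top cover_right [([384.5, 204.2], 0.91)]
top cover_left [([313.5, 221.6], 0.79)]
top duct [([262.5, 176.6], 0.78)]
top extractor []
```

View pics/side0.png

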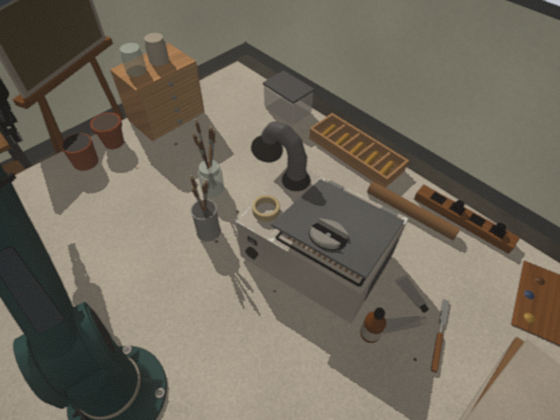

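View pics/top0.png

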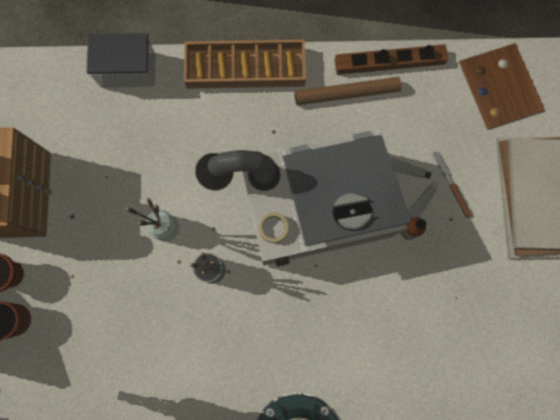

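```bash
cat > h.py <<'E'
import numpy as np,cv2
from scipy.optimize import least_squares
from station import *
C={c:camera_info(c) for c in("side","top")}
def proj(c,X):
    k=C[c];p=k["R"]@np.asarray(X,float)+k["t"];return np.array([k["fx"]*p[0]/p[2]+k["cx"],k["fy"]*p[1]/p[2]+k["cy"]])
def tri(us,ut):
    return least_squares(lambda X:np.r_[proj("side",X)-us,proj("top",X)-ut],[600,-100,200]).x
# extractor pose (x,y,yaw) ; cover angle a
def ext(p,P):
    c,s=np.cos(p[2]),np.sin(p[2]);return np.array([p[0]+c*P[0]-s*P[1],p[1]+s*P[0]+c*P[1],P[2]])
def cov(p,a,P): # P: extractor frame coords with cover shut
    x,z=P[0]-110,P[2]-182
    return ext(p,[110+x*np.cos(a)+z*np.sin(a),P[1],182-x*np.sin(a)+z*np.cos(a)])
E
python3 - <<'E'
from h import *
m={"slot":([324,236.6],[351.2,209.2],(-75,-50,194)),"cover_right":([358.7,255.2],[384.5,204.2],(-75,-135,190)),"cover_left":([297.4,219],[313.5,221.6],(-75,35,190)),"cover_hinge":([359.9,199.9],[332.8,147.6],(110,-50,182)),"duct":([297.6,180.1],[262.5,176.6],(75,130,180))}
for k,v in m.items(): 
    X=tri(v[0],v[1]);print(k,X.round(1),(proj("side",X)-v[0]).round(1),(proj("top",X)-v[1]).round(1))
def res(q):
    r=[]
    for k,v in m.items():
        X=ext(q,v[2]) if k=="duct" else cov(q,q[3],v[2])
        r+=list(proj("side",X)-v[0])+list(proj("top",X)-v[1])
    return np.array(r)
s=least_squares(res,[600,-100,0,0.3],loss="soft_l1",x_scale=[100,100,1,1]);print(s.x.round(3),res(s.x).round(1))
E
```

```text
slot [ 555.5 -129.2  216.8] [ 2.4 -0.5] [-1.4  2. ]
cover_right [ 572.2 -214.3  210.3] [-0.4  0.1] [ 0.2 -0.3]
cover_left [536.1 -45.  220. ] [-2.   0.4] [ 1.1 -1.6]
cover_hinge [ 722.6 -100.8  184.7] [-0.8  0.2] [ 0.5 -0.6]
duct [659.   72.8 171.7] [-2.4  0.5] [ 1.2 -1.8]
[ 6.09149e+02 -6.96250e+01  1.85000e-01  1.83000e-01] [ 2.  -1.1  0.4  3.6 -1.2 -0.8  2.   1.8 -1.8  0.9  2.6 -0.8 -0.7 -0.5
 -0.6 -1.8 -2.1 -1.3  1.5 -2.5]
```

The side view shows the cover slightly raised, with the fastener at about (328,234) and the slot running roughly along the hinge line. The tape roll is at (266,208) and the bottle at (374,320). The top view has the fastener at about (352,211), the duct at (240,165) and the bottle at (415,227). I'll overlay the fitted model to check the pose.

```bash
cat > ov.py <<'E'
from h import *
import sys
def overlay(q,f,name,boxes,imgs):
    out=[]
    for c in("side","top"):
        x0,y0,w,h,s=boxes[c]
        im=cv2.resize(imgs[c][y0:y0+h,x0:x0+w,::-1],None,fx=s,fy=s,interpolation=cv2.INTER_CUBIC)
        im=np.clip(im.astype(float)*1.6,0,255).astype(np.uint8)
        def pl(pts,col,cl=True):
            u=np.array([((proj(c,X)-[x0,y0]+.5)*s) for X in pts]).round().astype(np.int32)
            cv2.polylines(im,[u],cl,col,1,cv2.LINE_AA)
        pl([cov(q,q[3],(x,y,190)) for x,y in((110,-176),(110,76),(-130,76),(-130,-176))],(0,255,0))
        pl([ext(q,(x,y,180)) for x,y in((130,-180),(130,180),(-130,180),(-130,-180))],(0,255,255))
        pl([ext(q,(-130,y,z)) for y,z in((-180,0),(180,0),(180,180),(-180,180))],(0,255,255))
        t=np.linspace(0,2*np.pi,40)
        pl([cov(q,q[3],(-75+46*np.cos(a),-50+46*np.sin(a),208)) for a in t],(0,0,255))
        cs,sn=np.cos(f),np.sin(f)
        # slot dir at f: (-sin f, -cos f)
        L=[]
        for l,w_ in((40,18),(40,-18),(-40,-18),(-40,18)): L.append(cov(q,q[3],(-75-sn*l-cs*w_*1,-50-cs*l+sn*w_,194)))
        pl(L,(255,0,255))
        cv2.imwrite(f"pics/{name}_{c}.png",im)
B={"side":(220,150,200,150,4),"top":(240,120,200,150,4)}
E
python3 - <<'E'
from ov import *
im={c:get_image(c) for c in("side","top")}
overlay([609.1,-69.6,.185,.183],0.1,"ov1",B,im)
E
```

```text
(no output)
```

View pics/ov1_side.png

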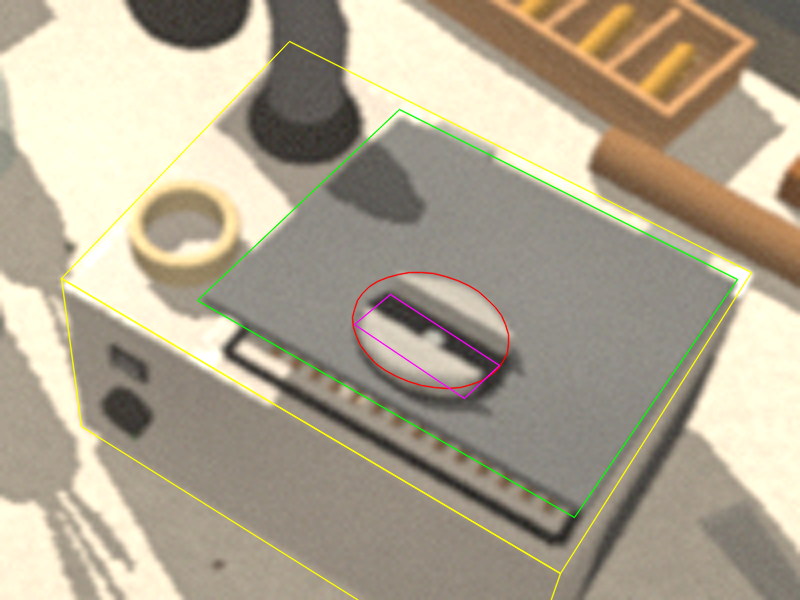

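View pics/ov1_top.png

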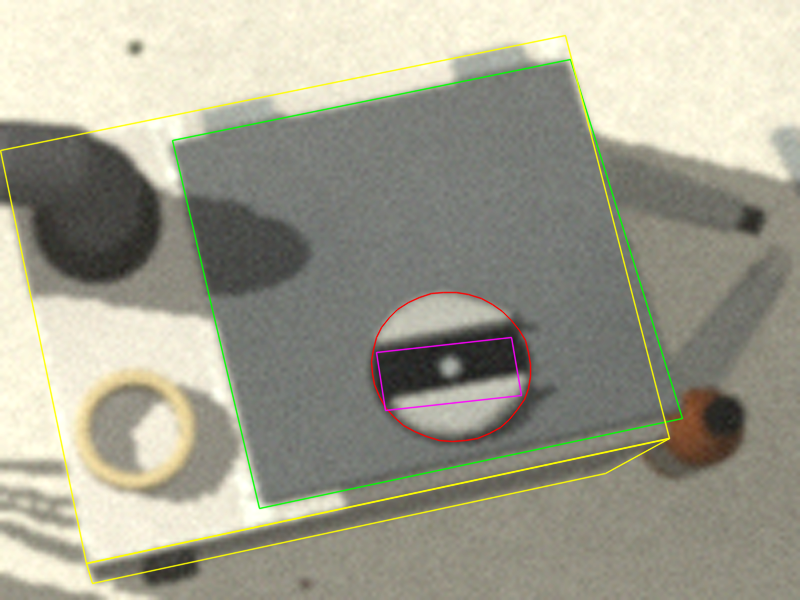

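The model overlay fits to within about 5 mm: cover at about 0.18 rad, extractor at (609,-70) with yaw 0.185, fastener near 0. The shut position of the slot falls at about (545,-133). Next I'll lift and swing over the brushes and duct with the fingers closing.

>>> step_arm(increments=[[0,-0.04,0,0,-1],[0,-0.04,0,0,-1],[0,-0.04,0,0,-1],[0,-0.04,0,0,-1],[0,-0.04,0,0,-1],[0.0286,0,-0.0258,0,-1],[0.0286,0,-0.0258,0,-1],[0.0286,0,-0.0258,0,-1],[0.0286,0,-0.0258,0,-1],[0.0286,0,-0.0258,0,-1],[0.0286,0,-0.0258,0,-1],[0.0286,0,-0.0258,0,-1],[0.0286,0,-0.0258,0,-1],[0.0286,0,-0.0258,0,-1],[0.0286,0,-0.0258,0,-1],[0.0286,0,-0.0258,0,-1]], squeeze=40)

```text
t: 2.13
position: [418.9, 343.5, 440.3]
tool_rot: [[0.973, -0.002, 0.233], [-0.233, 0.01, 0.973], [-0.004, -1.0, 0.009]]
contact_force: [1.4, 0.5, 0.3]
grip_width: -0.3
```

```bash
cat > g.py <<'E'
from h import *
Q=[609.1,-69.6,.185,.183]
def st():
    o=get_obs();R=np.array(o["tool_rot"]);p=np.array(o["position"])
    print("t %.2f"%o["t"],"p",p.round(1),"jaw ang",np.degrees(np.arctan2(R[1,2],R[0,2])).round(1),"F",np.round(o["contact_force"],1),"T",np.round(o["wrist_torque"],2),"w %.1f"%o["grip_width"],"q",np.round(o["qpos"],0))
    return p,R
def go(T):
    p,R=st();d=R.T@(np.array(T)-p);print("target",np.round(T,1),"tool d mm",d.round(1),"norm %.1f"%np.linalg.norm(d))
E
python3 - <<'E'
from g import *
print("cr",cov(Q,.183,(-75,-135,190)),cov(Q,0,(-75,-135,190)),"slot",cov(Q,0,(-75,-50,194)))
T=cov(Q,0.1,(-75,-135,190));T[2]=400
go(T)
E
```

```text
cr [ 564.67994902 -215.25635798  223.53277189] [ 560.21256323 -216.09238385  190.        ] slot [ 544.57710788 -132.54280255  194.        ]
t 2.13 p [418.9 343.5 440.3] jaw ang 76.5 F [1.4 0.5 0.3] T [ 0.04 -0.07 -0.01] w -0.3 q [-54.   9.  12. 101.  -3.  69.  35.]
target [ 561.9 -215.8  400. ] tool d mm [ 269.3   34.6 -511. ] norm 578.6
```

>>> step_arm(increments=[[0.018,0,-0.034,0,-1],[0.018,0,-0.034,0,-1],[0.018,0,-0.034,0,-1],[0.018,0,-0.034,0,-1],[0.018,0,-0.034,0,-1],[0.018,0,-0.034,0,-1],[0.018,0,-0.034,0,-1],[0.018,0,-0.034,0,-1],[0.018,0,-0.034,0,-1],[0.018,0,-0.034,0,-1],[0.018,0,-0.034,0,-1],[0.018,0,-0.034,0,-1],[0.018,0,-0.034,0,-1],[0.018,0,-0.034,0,-1],[0,0,0,-0.1,-1],[0,0,0,-0.1,-1],[0,0,0,-0.1,-1],[0,0,0,-0.1,-1]])

```text
t: 3.63
position: [554.3, -221.0, 438.5]
tool_rot: [[0.987, 0.011, -0.16], [0.16, 0.008, 0.987], [0.012, -1.0, 0.006]]
contact_force: [-0.4, -0.3, -0.7]
grip_width: -0.2
```

Run:
```python
from g import *
T=cov(Q,0.1,(-75,-135,190));T[2]=260
go(T)
```

```text
t 3.63 p [ 554.3 -221.   438.5] jaw ang 99.2 F [-0.4 -0.3 -0.7] T [0.   0.02 0.04] w -0.2 q [ -6.  16.  31.  96.  -9.  71. 126.]
target [ 561.9 -215.8  260. ] tool d mm [  6.1 178.6   2.9] norm 178.7
```

>>> step_arm(increments=[[0.003,0.035,0.002,0,-1],[0.003,0.035,0.002,0,-1],[0,0.035,0,0,-1],[0,0.035,0,0,-1],[0,0.03,0,0,-1],[0,0,0,0,-1]])

```text
t: 4.13
position: [566.0, -217.6, 268.2]
tool_rot: [[0.986, 0.026, -0.163], [0.163, 0.005, 0.987], [0.026, -1.0, 0.001]]
contact_force: [-0.7, 0.3, -0.1]
grip_width: -0.1
```

Run:
```python
from g import *
from ov import *
T=cov(Q,0.0,(-75,-135,190))
go(T)
im={c:get_image(c) for c in("side","top")}
overlay(Q,0.03,"ov2",B,im)
```

```text
t 4.13 p [ 566.  -217.6  268.2] jaw ang 99.4 F [-0.7  0.3 -0.1] T [0.07 0.08 0.01] w -0.1 q [ -3.  24.  28. 108. -16.  50. 132.]
target [ 560.2 -216.1  190. ] tool d mm [-7.5 78.   2.4] norm 78.4
```

View pics/ov2_side.png

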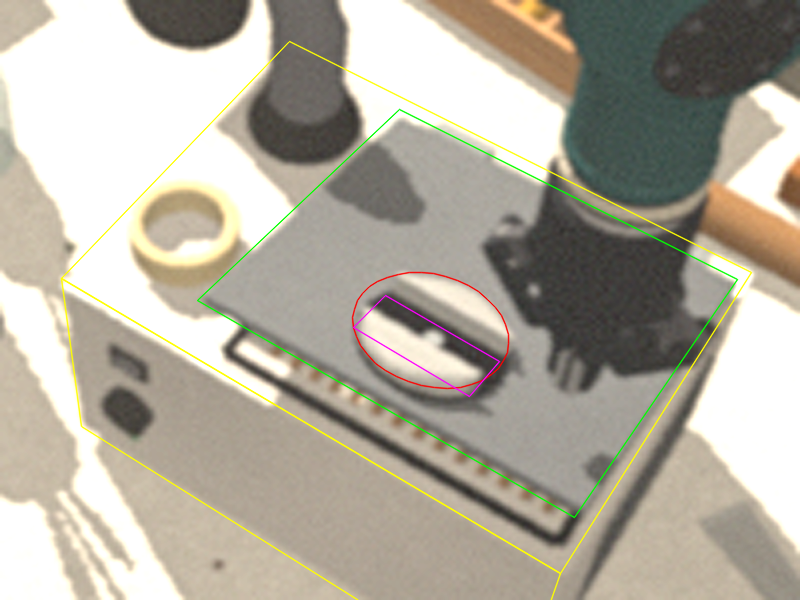

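The closed fingers hang over the bare plate to the right of the fastener, at about (575,370) in the crop. I'll press down now.

>>> step_arm(increments=[[-0.003,0.02,0,0,-1],[-0.003,0.02,0,0,-1],[0,0.012,0,0,-1],[0,0.01,0,0,-1],[0,0.008,0,0,-1]])

```text
t: 4.65
position: [576.3, -225.8, 216.2]
tool_rot: [[0.985, 0.061, -0.163], [0.163, -0.006, 0.987], [0.059, -0.998, -0.016]]
contact_force: [-0.9, -0.3, 1.5]
grip_width: -0.4
```

Run:
```python
from g import *
go(cov(Q,0.0,(-75,-135,190)))
```

```text
t 4.65 p [ 576.3 -225.8  216.2] jaw ang 99.4 F [-0.9 -0.3  1.5] T [0.05 0.26 0.07] w -0.4 q [ -1.  28.  25. 110. -19.  42. 135.]
target [ 560.2 -216.1  190. ] tool d mm [-15.8  25.1  12.6] norm 32.2
```

>>> step_arm(increments=[[-0.006,0.006,0.004,0,-1],[-0.006,0.006,0.004,0,-1],[-0.004,0.006,0.004,0,-1],[0,0,0,0,-1]])

```text
t: 4.98
position: [562.3, -217.5, 198.3]
tool_rot: [[0.984, 0.069, -0.162], [0.163, -0.009, 0.987], [0.067, -0.998, -0.02]]
contact_force: [-0.9, -0.1, 0.6]
grip_width: -0.1
```

Run:
```python
from g import *
go(cov(Q,0.0,(-75,-135,190)))
```

```text
t 4.98 p [ 562.3 -217.5  198.3] jaw ang 99.3 F [-0.9 -0.1  0.6] T [0.05 0.11 0.01] w -0.1 q [ -1.  28.  25. 113. -20.  39. 136.]
target [ 560.2 -216.1  190. ] tool d mm [-2.4  8.1  1.9] norm 8.7
```

>>> step_arm(increments=[[0,0.004,0,0,-1],[0,0.004,0,0,-1],[0,0.004,0,0,-1]])

```text
t: 5.23
position: [562.5, -217.5, 189.8]
tool_rot: [[0.984, 0.069, -0.162], [0.163, -0.006, 0.987], [0.068, -0.998, -0.017]]
contact_force: [-15.2, 7.5, 54.4]
grip_width: 0.2
```

Run:
```python
from g import *
from ov import *
go(cov(Q,0.0,(-75,-135,190)))
im={c:get_image(c) for c in("side","top")}
overlay(Q[:3]+[0],0.03,"ov3",B,im)
```

```text
t 5.23 p [ 562.5 -217.5  189.8] jaw ang 99.4 F [-15.2   7.5  54.4] T [1.57 2.95 0.12] w 0.2 q [ -0.  28.  24. 114. -20.  38. 136.]
target [ 560.2 -216.1  190. ] tool d mm [-2.  -0.4  1.8] norm 2.7
```

View pics/ov3_side.png

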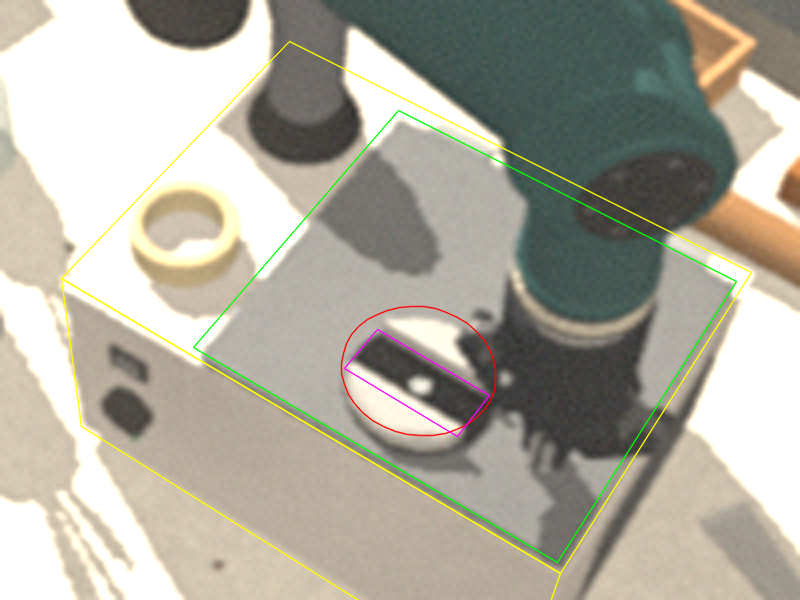

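At 54 N the cover is down on its rim, and the overlay at 0 rad agrees. I'll lift off and measure the slot again.

>>> step_arm(increments=[[0,-0.01,0,0,-1],[0,-0.03,0,0,-1],[0,-0.03,0,0,0],[0,-0.03,0,0,0],[0,-0.02,0,0,0],[0,0,0,0,0]])

```text
t: 5.83
position: [552.9, -216.0, 314.1]
tool_rot: [[0.985, 0.066, -0.162], [0.162, -0.003, 0.987], [0.065, -0.998, -0.013]]
contact_force: [0.5, -0.1, 0.6]
grip_width: 42.7
```

Run:
```python
from g import *
from ov import *
go(cov(Q,0.0,(-75,-50,194)))
im={c:get_image(c) for c in("side","top")}
overlay(Q[:3]+[0],0.03,"ov4",B,im)
m={}
for q in("slot","cover_left","cover_hinge"):
    r=[mark_of(c,q) for c in("side","top")]
    print(q,[[(np.round(x["point"],1),round(x["confidence"],2)) for x in k[:2]] for k in r])
    if r[0] and r[1]: print(tri(r[0][0]["point"],r[1][0]["point"]).round(1))
```

```text
t 5.83 p [ 552.9 -216.   314.1] jaw ang 99.3 F [ 0.5 -0.1  0.6] T [-0.02  0.04 -0.  ] w 42.7 q [ -5.  20.  29. 108. -14.  52. 130.]
target [ 544.6 -132.5  194. ] tool d mm [ -2.5 119.1  85.3] norm 146.5
slot [[(array([322.3, 246.4]), 0.59)], []]
cover_left [[(array([293.9, 231.7]), 0.71)], [(array([313.4, 224.5]), 0.89), (array([348.5, 213.8]), 0.66)]]
[532.3 -45.7 172.2]
cover_hinge [[], [(array([330.8, 147.3]), 0.83)]]
```

View pics/ov4_side.png

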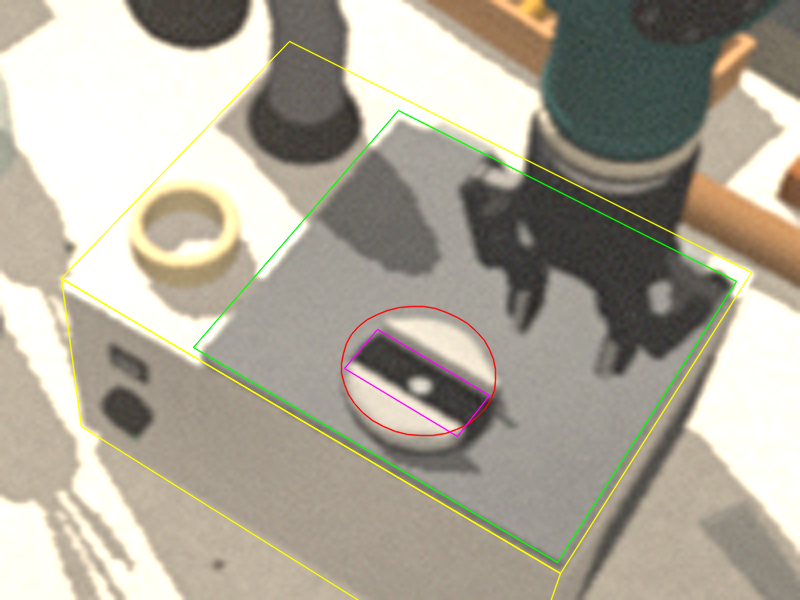

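View pics/ov4_top.png

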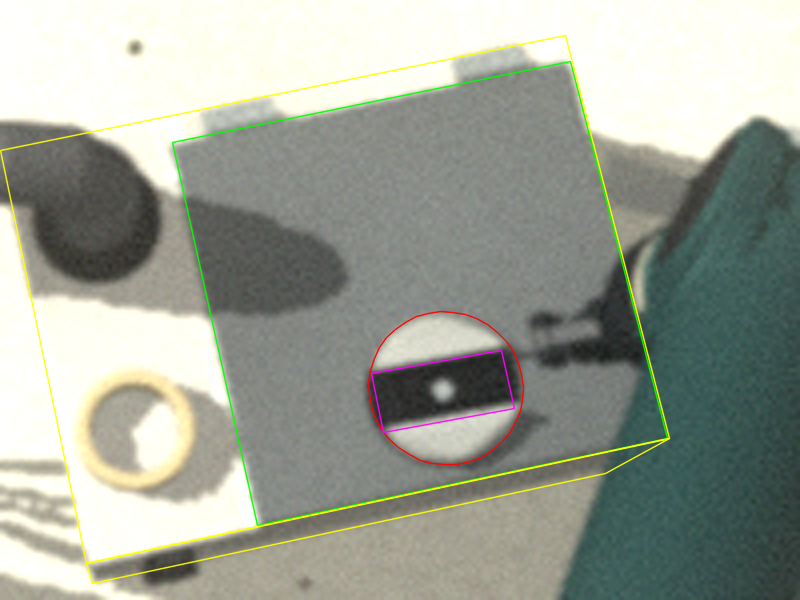

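The top overlay matches well, with the slot at about (350,217) px and f≈0.03. The side view agrees to within 3 px. The slot axis is at (544.6,-132.5), so I'll move over it with the fingers half open.

>>> step_arm(increments=[[0,0.01,0.03,0,0],[0,0.01,0.03,0,0],[0,0.02,0.02,0,0],[0,0.02,0.003,0,0],[0,0,0,0,0]])

```text
t: 6.65
position: [539.8, -132.2, 243.7]
tool_rot: [[0.986, 0.055, -0.157], [0.158, -0.003, 0.987], [0.054, -0.998, -0.012]]
contact_force: [-0.2, -0.2, -0.5]
grip_width: 42.7
```

Run:
```python
from g import *
go([544.6,-132.5,225])
```

```text
t 6.65 p [ 539.8 -132.2  243.7] jaw ang 99.0 F [-0.2 -0.2 -0.5] T [-0.02  0.17 -0.  ] w 42.7 q [-11.  21.  27. 116. -15.  42. 124.]
target [ 544.6 -132.5  225. ] tool d mm [ 3.7 19.  -0.8] norm 19.3
```

>>> step_arm(increments=[[0.002,0.012,0,0,0],[0.002,0.01,0,0,0],[0,0,0,0,0]])

```text
t: 6.9
position: [545.8, -132.2, 220.2]
tool_rot: [[0.986, 0.054, -0.157], [0.158, -0.004, 0.987], [0.053, -0.999, -0.012]]
contact_force: [-0.1, 0.3, -0.3]
grip_width: 42.6
```

Run:
```python
from g import *
from ov import *
go([544.6,-132.5,200])
im={c:get_image(c) for c in("side","top")}
overlay(Q[:3]+[0],0.03,"ov5",{"side":(280,190,100,75,8),"top":(300,170,100,75,8)},im)
```

```text
t 6.90 p [ 545.8 -132.2  220.2] jaw ang 99.0 F [-0.1  0.3 -0.3] T [-0.02  0.09 -0.06] w 42.6 q [-10.  24.  26. 117. -17.  40. 125.]
target [ 544.6 -132.5  200. ] tool d mm [-2.3 20.1  0.2] norm 20.2
```

View pics/ov5_side.png

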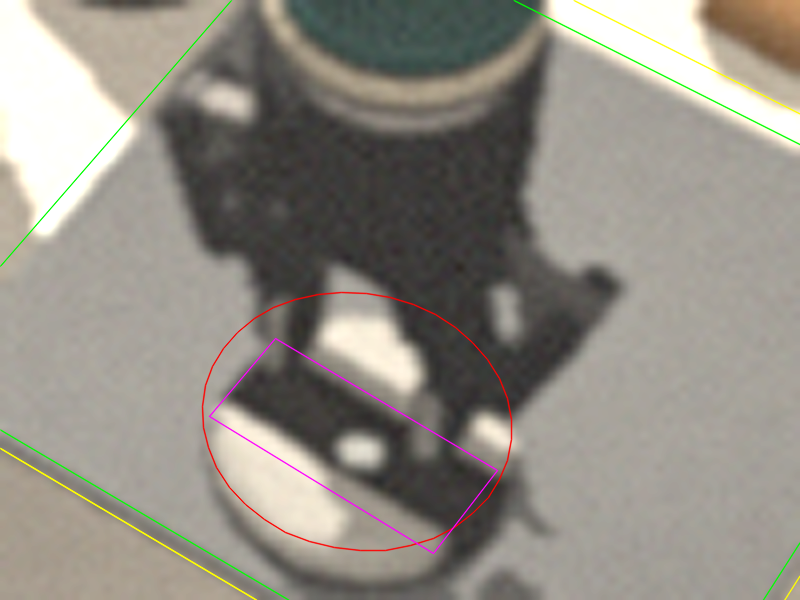

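View pics/ov5_top.png

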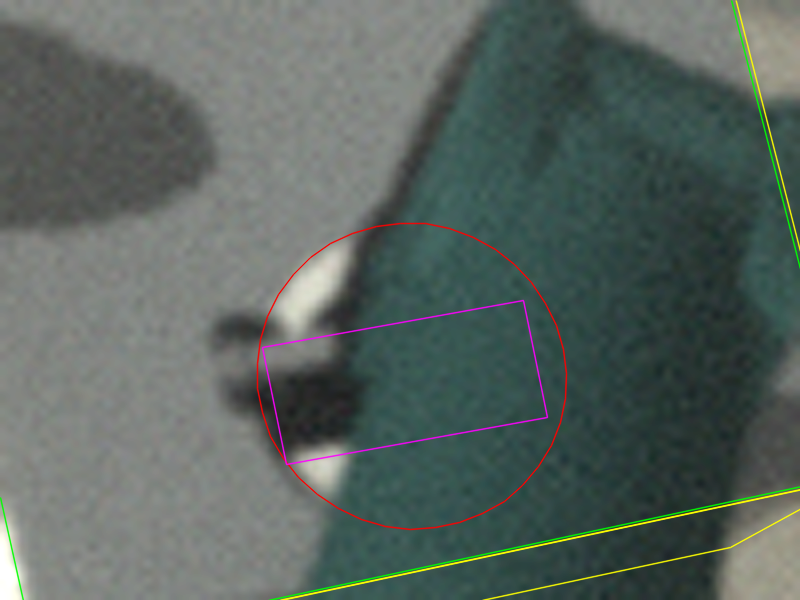

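Run:
```python
from g import *
for z in(220,224,228): print(z,(proj("side",[545.8,-132.2,z])-[280,190]+.5)*8)
print((proj("side",[544.6,-132.5,194])-[280,190]+.5)*8,(proj("side",[549.6,-132.5,194])-[280,190]+.5)*8,(proj("side",[544.6,-127.5,194])-[280,190]+.5)*8)
```

```text
220 [362.06796962 391.68750058]
224 [363.33914757 384.08477529]
228 [364.61866075 376.43219829]
[352.08582661 442.86465103] [363.15071507 433.1255018 ] [339.72803054 432.86942843]
```

>>> step_arm(increments=[[-0.001,0.006,0,0,0],[-0.001,0.006,-0.001,0,0],[0,0.004,0,0,0],[0,0,0,0,0]])

```text
t: 7.33
position: [546.7, -137.3, 206.4]
tool_rot: [[0.986, 0.061, -0.153], [0.153, -0.006, 0.988], [0.06, -0.998, -0.015]]
contact_force: [-0.2, -0.2, -0.2]
grip_width: 42.3
```

Run:
```python
from g import *
from ov import *
go([544.6,-133.5,196])
im={c:get_image(c) for c in("side","top")}
overlay(Q[:3]+[0],0.03,"ov6",{"side":(280,190,100,75,8),"top":(300,170,100,75,8)},im)
```

```text
t 7.33 p [ 546.7 -137.3  206.4] jaw ang 98.8 F [-0.2 -0.2 -0.2] T [-0.01  0.08  0.04] w 42.3 q [ -9.  25.  25. 118. -18.  38. 126.]
target [ 544.6 -133.5  196. ] tool d mm [-2.1 10.2  4.2] norm 11.3
```

View pics/ov6_side.png

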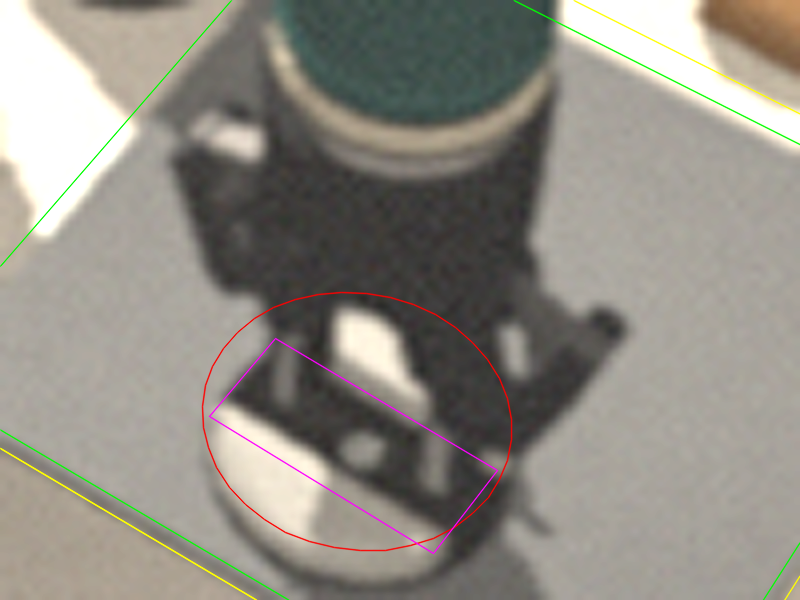

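The tips are entering the slot evenly either side of the centre dot, at (285,400) and (437,490) in the crop. I'll go further in.

>>> step_arm(increments=[[-0.001,0.005,0,0,0],[-0.001,0.004,0.001,0,0],[0,0.001,0,0,0]])

```text
t: 7.68
position: [546.0, -136.8, 196.9]
tool_rot: [[0.986, 0.064, -0.153], [0.154, -0.006, 0.988], [0.062, -0.998, -0.016]]
contact_force: [-0.4, -0.1, 0.4]
grip_width: 42.5
```

Run:
```python
from g import *
from ov import *
go([545,-135,196])
```

```text
t 7.68 p [ 546.  -136.8  196.9] jaw ang 98.8 F [-0.4 -0.1  0.4] T [-0.03  0.13 -0.01] w 42.5 q [ -9.  25.  25. 118. -18.  36. 127.]
target [ 545 -135  196] tool d mm [-0.8  0.8  1.9] norm 2.3
```

>>> step_arm(increments=[[0,0,0.001,0.09,0],[0,0,0,0.09,0],[0,0,0,0.09,0],[0,0,0,0.09,0]])

```text
t: 8.02
position: [545.0, -135.3, 196.1]
tool_rot: [[0.974, 0.063, 0.218], [-0.218, -0.005, 0.976], [0.062, -0.998, 0.009]]
contact_force: [-0.8, -1.0, 1.2]
grip_width: 42.8
```

Run:
```python
from g import *
from ov import *
go([545,-135,196])
im={c:get_image(c) for c in("side","top")}
overlay(Q[:3]+[0],0.2,"ov7",{"side":(280,190,100,75,8),"top":(300,170,100,75,8)},im)
```

```text
t 8.02 p [ 545.  -135.3  196.1] jaw ang 77.4 F [-0.8 -1.   1.2] T [-0.14  0.06  0.13] w 42.8 q [-13.  26.  31. 119. -23.  37. 110.]
target [ 545 -135  196] tool d mm [-0.1  0.1  0.3] norm 0.4
```

View pics/ov7_side.png

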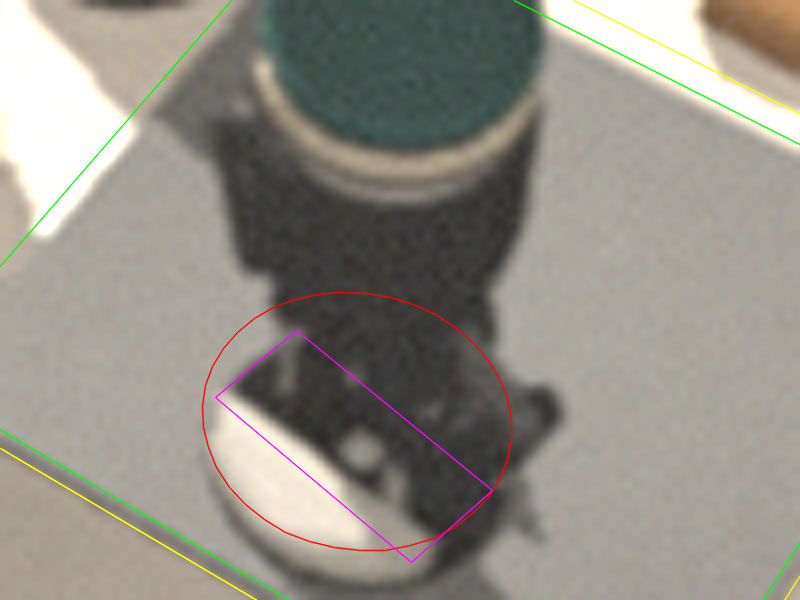

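The wrist moment is 0.13 N·m, which matches the fastener's friction, so the fingers have engaged. I'll keep turning.

>>> step_arm(increments=[[0,0,0,0.09,0],[0,0,0,0.09,0],[0,0,0,0.09,0],[0,0,0,0.09,0],[0,0,0,0.09,0]])

```text
t: 8.53
position: [545.0, -135.4, 195.9]
tool_rot: [[0.784, 0.063, 0.617], [-0.618, -0.006, 0.786], [0.053, -0.998, 0.034]]
contact_force: [-0.3, 0.1, 0.1]
grip_width: 43.0
```

Run:
```python
from g import *
go([545,-135,196])
```

```text
t 8.53 p [ 545.  -135.4  195.9] jaw ang 51.9 F [-0.3  0.1  0.1] T [-0.14  0.19  0.12] w 43.0 q [-18.  28.  38. 119. -29.  38.  90.]
target [ 545 -135  196] tool d mm [-0.2 -0.1  0.3] norm 0.4
```

>>> step_arm(increments=[[0,0,0,0.09,0],[0,0,0,0.09,0],[0,0,0,0.09,0],[0,0,0,0.09,0],[0,0,0,0.09,0],[0,0,0,0.09,0]])

```text
t: 9.03
position: [545.0, -135.4, 195.7]
tool_rot: [[0.351, 0.062, 0.934], [-0.936, -0.007, 0.352], [0.028, -0.998, 0.055]]
contact_force: [-0.3, 0.7, 0.5]
grip_width: 42.8
```

Run:
```python
from g import *
go([545,-135,196])
```

```text
t 9.03 p [ 545.  -135.4  195.7] jaw ang 20.7 F [-0.3  0.7  0.5] T [-0.11  0.18  0.1 ] w 42.8 q [-24.  31.  47. 119. -36.  41.  67.]
target [ 545 -135  196] tool d mm [-0.4 -0.3  0.2] norm 0.5
```

>>> step_arm(increments=[[0,0,0,0.08,0],[0,0,0,0.08,0],[0,0,0,0.08,0],[0,0,0,0.08,0]])

```text
t: 9.37
position: [545.0, -135.4, 195.7]
tool_rot: [[0.038, 0.061, 0.997], [-0.999, -0.007, 0.039], [0.01, -0.998, 0.06]]
contact_force: [-0.3, -0.8, 1.5]
grip_width: 42.8
```

Run:
```python
from g import *
from ov import *
go([545,-135,196])
im={c:get_image(c) for c in("side","top")}
overlay(Q[:3]+[0],1.571,"ov8",{"side":(280,190,100,75,8),"top":(300,170,100,75,8)},im)
```

```text
t 9.37 p [ 545.  -135.4  195.7] jaw ang 2.2 F [-0.3 -0.8  1.5] T [-0.06  0.22  0.18] w 42.8 q [-27.  33.  52. 119. -40.  43.  53.]
target [ 545 -135  196] tool d mm [-0.4 -0.3  0.1] norm 0.5
```

View pics/ov8_side.png

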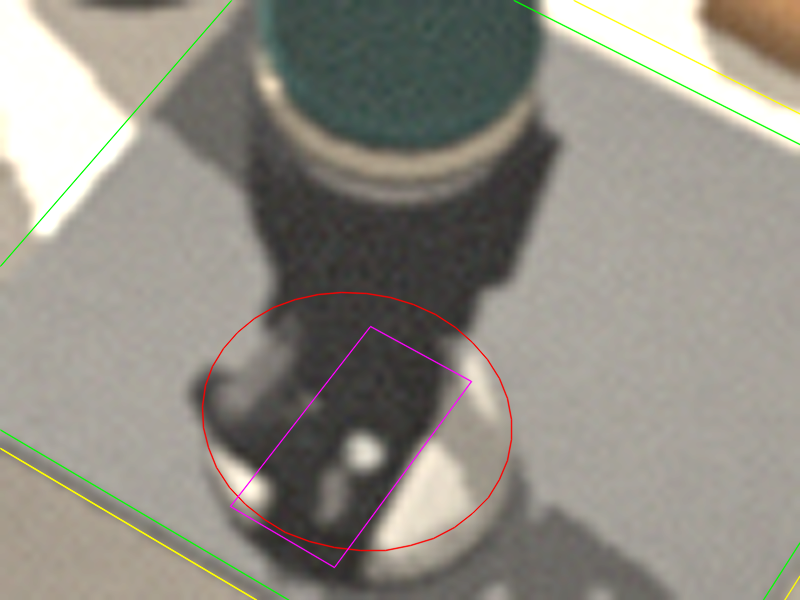

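>>> step_arm(increments=[[0,0,0,0.06,0],[0,0,0,0.06,0],[0,0,0,0.06,0]])

```text
t: 9.72
position: [545.0, -135.4, 195.5]
tool_rot: [[-0.128, 0.06, 0.99], [-0.992, -0.008, -0.128], [0.0, -0.998, 0.06]]
contact_force: [-0.5, -0.7, 1.5]
grip_width: 42.6
```

Run:
```python
from g import *
go([545,-135,196])
```

```text
t 9.72 p [ 545.  -135.4  195.5] jaw ang -7.4 F [-0.5 -0.7  1.5] T [-0.19  0.09  1.48] w 42.6 q [-28.  34.  55. 119. -42.  44.  45.]
target [ 545 -135  196] tool d mm [-0.4 -0.5  0. ] norm 0.7
```

The moment has risen to 1.48 N·m, so the fastener is at its stop. I'll hold, then ease back inside the slot's play and lift straight out.

>>> step_arm(increments=[[0,0,0,0.01,0],[0,0,0,0.01,0],[0,0,0,0.01,0],[0,0,0,-0.08,0],[0,0,0,-0.08,0],[0,0,0,-0.06,0],[0,0,0,0,0]])

```text
t: 10.3
position: [545.8, -134.5, 195.3]
tool_rot: [[0.085, 0.06, 0.995], [-0.996, -0.007, 0.086], [0.012, -0.998, 0.06]]
contact_force: [-0.1, 0.3, 0.8]
grip_width: 42.8
```

Run:
```python
from g import *
go([545,-135,196])
```

```text
t 10.30 p [ 545.8 -134.5  195.3] jaw ang 4.9 F [-0.1  0.3  0.8] T [ 0.05  0.06 -0.03] w 42.8 q [-26.  33.  51. 119. -40.  43.  55.]
target [ 545 -135  196] tool d mm [ 0.5 -0.7 -0.8] norm 1.2
```

>>> step_arm(increments=[[0,-0.008,0,0,0],[0,-0.012,0,0,0],[0,-0.03,0,0,0],[0,-0.035,0,0,0],[0,-0.035,0,0,0],[0,-0.035,0,0,0],[0,-0.035,0,0,0],[0.035,0,0,0,0],[0.035,0,0,0,0],[0.035,0,0,0,0],[0.035,0,0,0,0],[0.035,0,0,0,0],[0,0,0,0,0],[0,0,0,0,0]])

```text
t: 11.47
position: [548.7, -305.9, 406.3]
tool_rot: [[0.07, 0.068, 0.995], [-0.998, -0.001, 0.07], [0.006, -0.998, 0.067]]
contact_force: [-0.2, -0.1, -0.2]
grip_width: 42.7
```

Run:
```python
from g import *
from ov import *
st()
im={c:get_image(c) for c in("side","top")}
overlay(Q[:3]+[0],1.571,"ov9",B,im)
for c in im: cv2.imwrite(f"pics/{c}9.png",im[c][:,:,::-1])
```

```text
t 11.47 p [ 548.7 -305.9  406.3] jaw ang 4.0 F [-0.2 -0.1 -0.2] T [ 0.03  0.06 -0.03] w 42.7 q [-16.  26.  61.  97. -27.  69.  56.]
```

View pics/ov9_top.png

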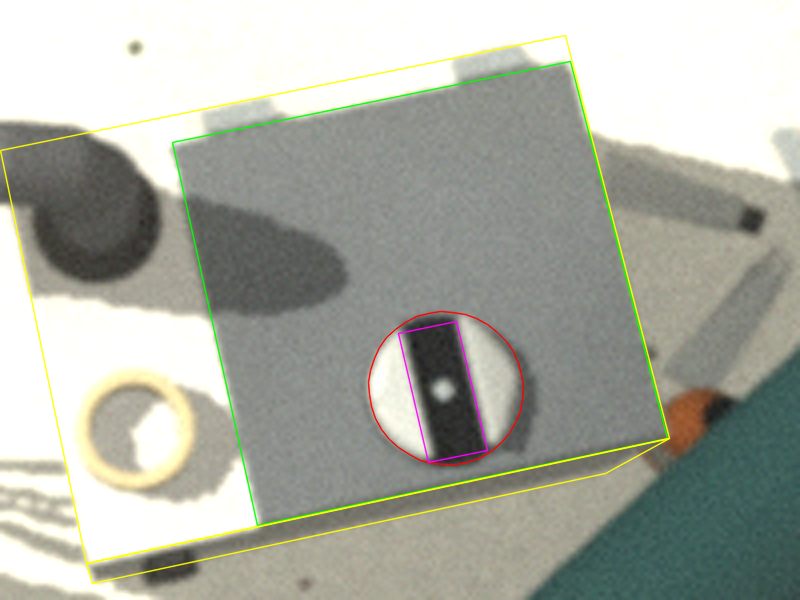

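View pics/side9.png

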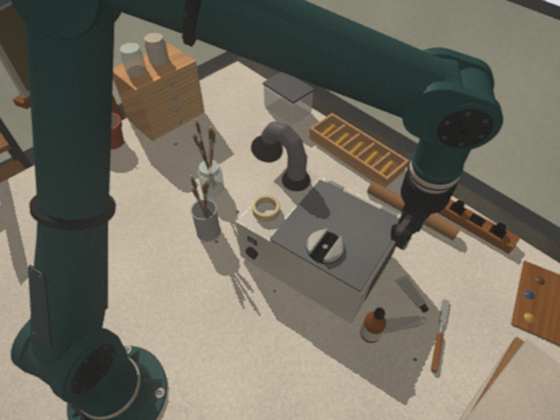

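View pics/ov9_side.png

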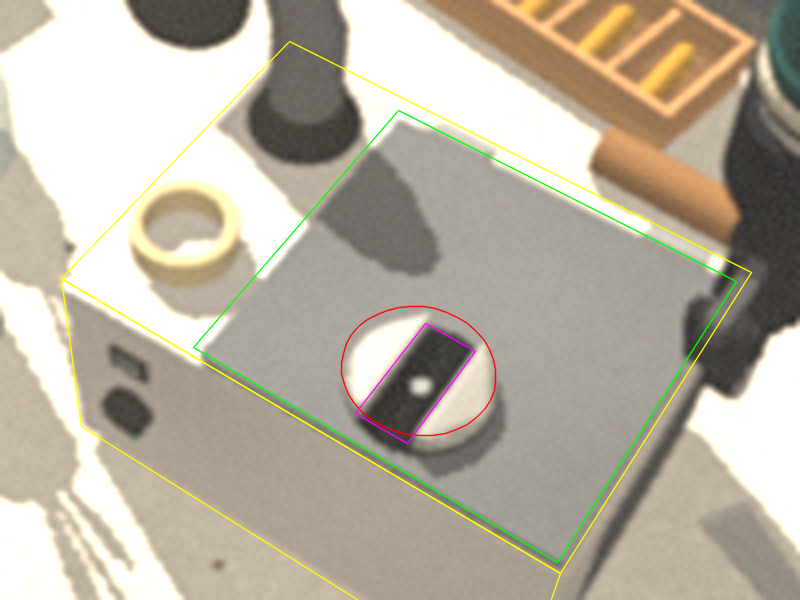

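The slot now runs front to back along the locked outline (within about 0.03 rad). The cover lies on the shut outline and the loose things look unmoved. The hand is clear, so I'm handing in.

Run:
```python
from station import *
print(job_done())
```

```text
the job is handed in; nothing more can be done
None
```

The cover is shut and the fastener is turned to its locked stop. The job was handed in at about 11.5 s; no verdict was reported.

- **Shutting the cover:** I pressed it down with closed fingertips at the right-hand push point. At 190 mm height the force rose to 54 N, and the camera overlay agreed with a fully shut cover.
- **Locking:** I set both fingertips, about 43 mm apart, in the slot and turned clockwise. The moment stayed near 0.12 N·m on the way, then rose to 1.48 N·m at the stop. I eased back within the slot's play before lifting out.
- **Last checks:** In the pictures the slot lies within about 0.03 rad of the locked direction and the cover sits on its shut outline. The loose things look unmoved by eye; I did not measure their positions. The hand is well clear, with contact force near zero.
- **Disagreements:** The side camera was off from the model by about 3 px at the fastener, while the top camera matched. The tool also drifted about 4° from vertical, which did no harm.

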